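# Start the cap nut on the mixer's stud and tighten the platform down

### The arm

A 7-joint arm with a two-finger parallel gripper is mounted at the origin on a cart in front of the work surface, level with it; the furniture and walls round the work are solid. World frame = base frame: x ahead of the robot, y to its left, z up, the work surface at z = 0. Lengths are in mm, angles in rad, forces in N, time in s.
With the tool pointing down it reaches from about 400 to 925 mm from the base axis. Payload 5.6 kg.
Tool frame: the origin (TCP) lies midway between the tips of the shut fingers; the grasp point (between the pads) lies 19 mm behind it; z points along the fingers, y is the line along which they close (so a half turn about z gives the same grasp; the last joint's range is limited). The gripper opens to 85 mm and grips with 20 to 120 N. Pads are 22 mm wide; open, the fingers measure 114 mm over their backs; the gripper's body (76 mm by 85 mm) begins 54 mm behind the grasp point. The pads swing forward as they close: fully open they stand 13 mm farther back than shut.
Start: joints at [-1.388, 0.468, -0.012, 1.603, 0.006, 1.071, -0.056], TCP at [145.567, 633.497, 231.29] pointing down, gripper open.
Joint ranges: [-2.53, 2.53], [-0.31, 2.02], [-1.57, 1.55], [0.28, 2.44], [-1.29, 4.43], [0.15, 1.84], [-2.92, 2.92]. Speed limits (rad/s): [2.57, 2.57, 3.14, 3.14, 3.14, 3.14, 3.14].

### API

Orientations are given as a unit quaternion [w, x, y, z].
In Python, from plant import manip gives the robot as it stands.
- The arm moves only by the tool play_rows, never from a script. Its argument "increments" is a list of rows, each an object of numbers: "dx", "dy", "dz": the shift along the world's x, y, z in m; "rx", "ry", "rz": the turn, a rotation vector about the world's x, y, z in rad; "hand": the finger opening in m, from 0 to 0.0854. A call has 1 to 20 rows; each row is the pose to reach, as a shift and turn from the pose commanded when the call began; what a row does not reach only later rows make up. A row lasts 1/8 s, in which the tool goes at most 62.5 mm and 10.7 degrees, less where a joint would pass 70% of its speed; a pose out of reach is approached as far as the arm can. A call with a gripper value outside its range is refused whole. The fingers move at their own pace and stop on an object; "grip_force" is the grip in N (left out, the last holds). Time passes only in rows, so rows that repeat a pose let the fingers close. It gives the time, the measured TCP pose, the force, the opening and the grip force at its end, in the units of the state.
- manip.observe(): the state, without advancing time (a new reading comes with each control period).
- manip.camera(name): name is "side" or "top" or "wrist"; returns (picture, depth): 420x560x3 uint8, red, green, blue; 420x560 float32, mm along the optical axis (not along the pixel's ray), 0 where there is no reading.
- manip.calibration(name): a dict with "fx", "fy", "cx", "cy" (pixels), "D" ([k1, k2, p1, p2, k3] as OpenCV has them; the pictures are not rectified), "extrinsics" (4x4, takes a point from camera to world coordinates); the wrist camera has in their place "hand_eye" (4x4, takes a point from camera to tool coordinates, whose origin is the TCP and whose axes are the flange's). Camera axes: x right, y up, looking along -z (the intrinsics and any distortion apply to the point x, -y, -z); pixel columns grow to the right and rows downward; lengths in mm; the calibration is good to about 2 mm. A picture is of the moment at which its call begins: read the wrist's pose just before it. calibration takes no time and is no camera call.
- manip.close_job(): hands the job in; it is judged then, once.
Trained networks look in the newest picture that a camera, given by its name, has taken for a name from the list of things; names that differ only in an ending like _2 or _b are one class to them, and where a whole thing is asked for, a point or a joint stands for the part that bears it (a point fixed in the world has none). Each returns a list of dicts, best first, with "score" (0 to 1); they miss things now and then, are a little off and sometimes report something else, mostly with a low value. They report only what shows in the picture. A call takes as long as a camera call. They do not tell look-alikes from the thing itself.
- manip.masks_of(camera, target): "pixels" (420x560 bool, what is visible of it) and "point" ([column, row] in pixels, amid what is visible of it).
The state is a dict: "time": time; "joints": joint angles; "joint_vel": joint speeds; "joint_torque": joint torques, N m; "ee_pos": TCP position; "ee_rot": TCP orientation; "contact_force": force on the tool from outside, world axes, zero at the start; "ft_torque": the same for the moment, N m; "grip_width": finger opening in mm; "grip_force": force on a finger pad.
Only numpy, scipy, OpenCV 4.12 (cv2) and the standard library are available. Lean on these libraries where they do the work, as an engineer would, in place of code of your own. Each camera call takes 0.05 s, during which the arm holds its last target. There are 200 camera calls.

### The job

Fasten the platform of the small bench mixer: set the brass cap nut squarely over the threaded stud, turn it backward (counter-clockwise seen from above) until you feel the thread drop in, then turn it clockwise as far as it goes, so that it holds the platform pressed down. Let go of the nut and leave the other things on the worktop where they are.

Things in the scene. Friction and masses are not known exactly. Their poses are not given: they have to be found in the camera images.
- nut_center (a point): Centre (on the axis, half-way up) of the loose brass cap nut: hexagon 46 mm across flats, 53 across corners, 46 mm tall, about 0.15 kg, open end down, top closed by a bevelled disc (flats end 43 mm up). z up its axis; x points out of a flat, others every 60 degrees: pinch across two opposite flats, half-way up or higher so that fingertips stay clear below.
- nut: The same nut, origin at the centre of its open underside. Its thread is three round steel pins of 4.5 mm diameter pointing inward, their centre line 5 mm above the rim, at 0, 120 and 240 degrees from x; they leave a 22.4 mm bore. Clear depth inside 39 mm.
- stud_tip (a point): Top of the upright steel stud, on its axis, 25 mm above stud_seat. Shank 20 mm in diameter, tapering to 10 mm at this tip over the last 7 mm. Round it stand three equal short thread flights, 34 mm outer diameter. Their angle round the axis differs each time and no entry tells it: find it by feel. A slip clutch lets the stud turn along above 1 N m: forcing a jammed nut is useless.
- stud_crest (a point): On the axis, level with the flights' flat crests, 13 mm above stud_seat. A nut put on rests with its pins here (nut centre 33 mm above stud_seat) or on a tooth 5 mm higher at each crest's clockwise end. Clockwise it jams on the teeth; counter-clockwise from above, within 120 degrees, the pins meet gaps (about 25 degrees free play) and it drops 10 mm; if it overshoots and jams, ease back and press. It may drop at once.
- stud_seat (a point): On the stud's axis in the top face of the platform at rest, z up. A dropped-in nut sits here (its centre 23 mm above). Then clockwise: in about 75 degrees from mid-gap the pins run under the flights, first free, then sinking 3 mm within 45 degrees (follow it down), the last 10 level, to a hard stop (nut centre 20 mm above). Unlike the crest jam, the nut is now low.
- mixer: White bench mixer fixed to the worktop, 150 x 150 mm; origin under its centre, on the stud's axis, z up, front with knob towards its -x. Its platform is a blue painted plate 140 x 140 mm, top 62 mm above the worktop, with four rubber buttons 9 mm high at +-60 mm in its x and y.
- platform (a joint): How far the spring-borne platform is pressed down, m: 0 at rest (about 3 N to start it), 0.003 under the tightened nut (about 8 N), 0.006 at its limit. The tightened nut keeps it down by friction when let go.
- marker_k: Black marker pen lying on the worktop, 137 mm long, 12 mm thick; leave it alone. Origin at its underside.
- marker_b: Blue marker pen lying on the worktop, 137 mm long, 12 mm thick; leave it alone. Origin at its underside.
- bottle: White screw-cap bottle, 66 mm diameter, 106 mm tall, standing on the worktop; leave it alone. Origin at the centre of its underside.
- cap: Loose blue tube cap, 22 mm diameter, 14 mm tall; leave it alone. Origin at the centre of its underside.
- roll: Roll of yellow label tape lying flat, 68 mm diameter, 19 mm tall; leave it alone. Origin at the centre of its underside.
Things that resemble listed ones, but are neither listed nor needed, are in the scene too. Of the things like the nut, leave any that is blue; of the rest the smaller one is meant.

How it is judged:
By the outcome, as a careful person would: the job done as asked, in the order asked, and still so for the second after the job is handed in, with the robot touching nothing.
It also fails if it takes over 61 s, if anything falls off the work surface, if the arm or the gripper's body presses on something with over 40 N, if the wrist force passes 120 N, or if a joint passes its speed limit or range.

## Working session

There is one attempt and no reset: what is moved stays moved. The work goes in short steps, Python scripts to look and compute and a tool call to move; the robot and the scene stay as the last step left them, time stands still between calls to the robot, and variables do not carry over. Pictures are saved under pics/ and viewed, at most 10 in all, crops included, and the job is handed in when it is done.

Besides the shell and the picture viewer there is one more tool, called after "Call:" as name(argument=value, ...) on one line, values as JSON. play_rows: Moves the arm, as the interface text tells. Its arguments: {"type":"object","properties":{"increments":{"type":"array","items":{"type":"object","properties":{"dx":{"type":"number"},"dy":{"type":"number"},"dz":{"type":"number"},"rx":{"type":"number"},"ry":{"type":"number"},"rz":{"type":"number"},"hand":{"type":"number"}}}},"grip_force":{"type":"number"}},"required":["increments"]}

```bash
ls; mkdir -p pics
cat > h.py <<'E'
import numpy as np, cv2
from plant import manip
from scipy.spatial.transform import Rotation as R
def T(cam,st=None):
    c=manip.calibration(cam)
    if 'extrinsics' in c: return c,np.array(c['extrinsics'])
    st=st or manip.observe(); M=np.eye(4); q=st['ee_rot']
    M[:3,:3]=R.from_quat([q[1],q[2],q[3],q[0]]).as_matrix(); M[:3,3]=st['ee_pos']
    return c,M@np.array(c['hand_eye'])
def rays(cam,px,st=None):
    c,M=T(cam,st); K=np.array([[c['fx'],0,c['cx']],[0,c['fy'],c['cy']],[0,0,1]])
    u=cv2.undistortPoints(np.array(px,float).reshape(-1,1,2),K,np.array(c['D'])).reshape(-1,2)
    return M,np.c_[u[:,0],-u[:,1],-np.ones(len(u))]
def pts(cam,px,d,st=None):
    M,r=rays(cam,px,st); return (r*np.array(d)[:,None])@M[:3,:3].T+M[:3,3]
def cloud(cam,depth,mask,st=None):
    v,u=np.nonzero(mask&(depth>0)); return pts(cam,np.c_[u,v],depth[v,u],st),np.c_[u,v]
def proj(cam,P,st=None):
    c,M=T(cam,st); K=np.array([[c['fx'],0,c['cx']],[0,c['fy'],c['cy']],[0,0,1]])
    p=(np.atleast_2d(P)-M[:3,3])@M[:3,:3]; p=p*[1,-1,-1]
    return cv2.projectPoints(p,np.zeros(3),np.zeros(3),K,np.array(c['D']))[0].reshape(-1,2)
def save(n,im): cv2.imwrite('pics/'+n+'.png',im[:,:,::-1])
E
python3 - <<'E'
from h import *
s=manip.observe(); print(s)
for c in ('top','side'):
    im,d=manip.camera(c); save(c+'1',im); np.savez('pics/'+c,im=im,d=d)
    for n in ('nut','mixer','stud_tip'):
        for o in manip.masks_of(c,n):
            P,_=cloud(c,d,o['pixels']); 
            print(c,n,round(o['score'],2),np.round(o['point']),o['pixels'].sum(),np.round(np.median(P,0)),np.round(np.percentile(P,[2,98],axis=0)).tolist())
E
```

```text
pics
{'time': 0.0, 'joints': array([-1.38800436,  0.468372  , -0.01161912,  1.60362748,  0.00598638,
        1.07138967, -0.05630092]), 'joint_vel': array([ 1.56283511e-03,  9.66174768e-04,  2.09016370e-03, -4.94979930e-04,
        9.02303334e-05, -1.49266064e-03, -6.71221418e-04]), 'joint_torque': array([-1.97321829e-04, -5.32390487e+01,  2.15150882e-02, -2.51293319e+01,
        1.15370593e-02,  7.88085745e-03, -6.24446287e-06]), 'ee_pos': array([145.44964305, 632.94635934, 230.34008455]), 'ee_rot': array([-4.73563799e-05,  1.12684515e-01,  9.93630426e-01, -8.79618471e-04]), 'contact_force': array([ 0.07712989, -0.00438565,  0.34513433]), 'ft_torque': array([-0.0188361 , -0.00712831,  0.00981406]), 'grip_force': 0.0, 'grip_width': 85.35888970889431}
top nut 0.79 [364. 245.] 253 [ 416. -259.   46.] [[394.0, -284.0, 11.0], [436.0, -240.0, 52.0]]
top nut 0.78 [354. 206.] 286 [ 529. -229.   45.] [[507.0, -260.0, 1.0], [553.0, -207.0, 51.0]]
top nut 0.63 [364. 177.] 497 [ 619. -266.   58.] [[595.0, -300.0, -0.0], [651.0, -239.0, 65.0]]
top nut 0.39 [254. 218.] 2782 [494.  49.  63.] [[419
[... 199 characters left out ...]
0, 33.0], [572.0, 121.0, 78.0]]
side nut 0.79 [263. 302.] 429 [ 414. -278.   42.] [[391.0, -292.0, 4.0], [440.0, -246.0, 49.0]]
side nut 0.77 [308. 287.] 361 [ 527. -246.   43.] [[506.0, -259.0, 6.0], [549.0, -214.0, 50.0]]
side nut 0.61 [345. 286.] 642 [ 617. -290.   54.] [[594.0, -306.0, 6.0], [649.0, -249.0, 63.0]]
side nut 0.24 [272. 205.] 1470 [496.  39.  63.] [[427.0, -27.0, 57.0], [569.0, 122.0, 71.0]]
side mixer 0.9 [273. 214.] 2450 [492.  21.  61.] [[415.0, -37.0, 1.0], [579.0, 124.0, 76.0]]
side mixer 0.29 [342. 265.] 68 [ 661. -182.    9.] [[623.0, -202.0, 3.0], [699.0, -164.0, 14.0]]
side stud_tip 0.91 [269. 218.] 2255 [491.  19.  61.] [[417.0, -37.0, 16.0], [574.0, 114.0, 76.0]]
```

Run:
```python
from h import *
a=np.load('pics/top.npz')['im']; b=np.load('pics/side.npz')['im']
save('m1',np.vstack([cv2.resize(a[120:290,180:430],(800,544))]))
save('m2',cv2.resize(b[150:340,200:450],(789,600)))
```

```text
(no output)
```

View pics/m1.png

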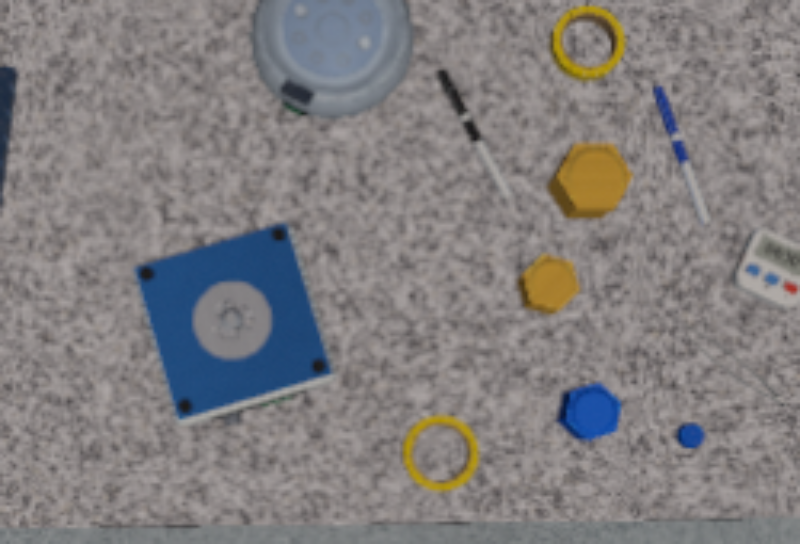

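View pics/m2.png

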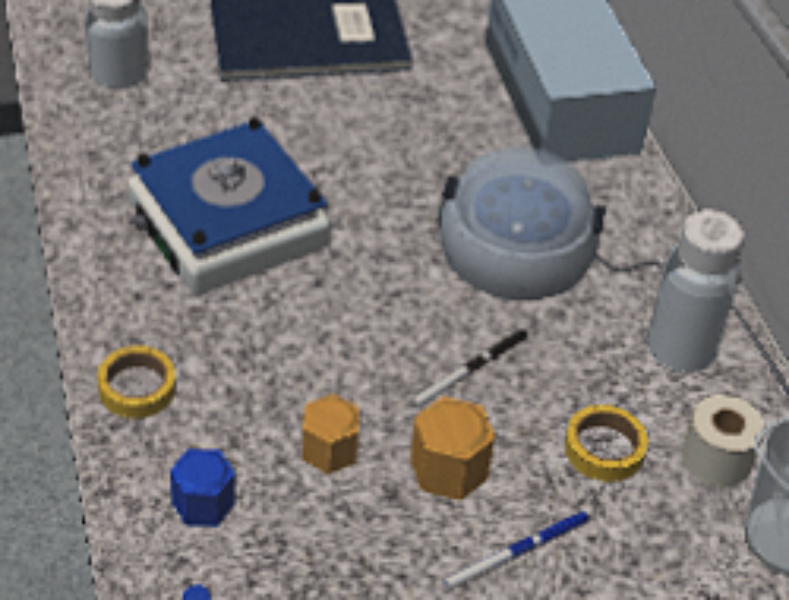

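Nut candidates in the top picture are the blue hexagon (364,245), the small brass (354,206) and the large brass (364,177). I choose the small brass one, at about (529,-231). First I go over the mixer to look at the stud.

Run:
```python
from h import *
print(np.round(manip.calibration('wrist')['hand_eye'],3), manip.calibration('wrist')['fx'])
z=np.load('pics/top.npz')
P,_=cloud('top',z['d'],np.ones((420,560),bool))
s=P[(np.hypot(P[:,0]-494,P[:,1]-49)<40)&(P[:,2]>68)]; print(len(s),s.mean(0),s.max(0))
```

```text
[[ 1.00000e-03  9.46000e-01  3.24000e-01  8.39190e+01]
 [ 1.00000e+00 -1.00000e-03 -1.00000e-03 -2.39000e-01]
 [-1.00000e-03  3.24000e-01 -9.46000e-01 -1.42261e+02]
 [ 0.00000e+00  0.00000e+00  0.00000e+00  1.00000e+00]] 333.6363241142681
111 [496.37774391  49.55165005  78.3948321 ] [518.55623806  82.050195    91.70395376]
```

Call:
play_rows(increments=[{"dx":0.03,"dy":-0.053,"dz":0.02},{"dx":0.06,"dy":-0.106,"dz":0.04},{"dx":0.09,"dy":-0.159,"dz":0.05},{"dx":0.12,"dy":-0.212,"dz":0.05},{"dx":0.15,"dy":-0.265,"dz":0.05},{"dx":0.18,"dy":-0.318,"dz":0.05},{"dx":0.21,"dy":-0.371,"dz":0.05},{"dx":0.24,"dy":-0.424,"dz":0.05},{"dx":0.27,"dy":-0.477,"dz":0.05},{"dx":0.3,"dy":-0.53,"dz":0.05},{"dx":0.325,"dy":-0.583,"dz":0.05},{"dx":0.325,"dy":-0.583,"dz":0.05},{"dx":0.325,"dy":-0.583,"dz":0.05}])

```text
validation failed for argument at $.in...
```

Call:
play_rows(increments=[{"dx":0.03,"dy":-0.053,"dz":0.02,"rx":0,"ry":0,"rz":0,"hand":0.085}])

```text
time: 0.52
ee_pos: [171.5, 582.9, 248.4]
ee_rot: [-0.001, 0.109, 0.994, -0.001]
contact_force: [1.9, 0.1, 0.9]
grip_width: 85.2
grip_force: 0.0
```

Call:
play_rows(increments=[{"dx":0.03,"dy":-0.053,"dz":0.02,"rx":0,"ry":0,"rz":0,"hand":0.085},{"dx":0.06,"dy":-0.106,"dz":0.02,"rx":0,"ry":0,"rz":0,"hand":0.085},{"dx":0.09,"dy":-0.159,"dz":0.02,"rx":0,"ry":0,"rz":0,"hand":0.085},{"dx":0.12,"dy":-0.212,"dz":0.02,"rx":0,"ry":0,"rz":0,"hand":0.085},{"dx":0.15,"dy":-0.265,"dz":0.02,"rx":0,"ry":0,"rz":0,"hand":0.085},{"dx":0.18,"dy":-0.318,"dz":0.01,"rx":0,"ry":0,"rz":0,"hand":0.085},{"dx":0.21,"dy":-0.371,"dz":0,"rx":0,"ry":0,"rz":0,"hand":0.085},{"dx":0.24,"dy":-0.424,"dz":-0.02,"rx":0,"ry":0,"rz":0,"hand":0.085},{"dx":0.27,"dy":-0.477,"dz":-0.04,"rx":0,"ry":0,"rz":0,"hand":0.085},{"dx":0.317,"dy":-0.532,"dz":-0.05,"rx":0,"ry":0,"rz":0,"hand":0.085},{"dx":0.317,"dy":-0.532,"dz":-0.05,"rx":0,"ry":0,"rz":0,"hand":0.085},{"dx":0.317,"dy":-0.532,"dz":-0.05,"rx":0,"ry":0,"rz":0,"hand":0.085},{"dx":0.317,"dy":-0.532,"dz":-0.05,"rx":0,"ry":0,"rz":0,"hand":0.085}])

```text
time: 2.15
ee_pos: [491.0, 51.5, 200.9]
ee_rot: [-0.0, 0.111, 0.994, 0.0]
contact_force: [0.1, -0.1, -1.6]
grip_width: 84.9
grip_force: 0.0
```

Run:
```python
from h import *
st=manip.observe(); print(st['time'],st['joints'].round(3),st['ee_pos'].round(1),st['ee_rot'].round(4))
im,d=manip.camera('wrist'); save('w1',im); np.savez('pics/w1',im=im,d=d,pos=st['ee_pos'],rot=st['ee_rot'])
P,uv=cloud('wrist',d,np.ones((420,560),bool),st)
near=np.hypot(P[:,0]-496,P[:,1]-50)<45
for lo,hi in ((58,66),(70,77),(77,82),(82,90),(85,95)):
    m=near&(P[:,2]>lo)&(P[:,2]<hi); print(lo,hi,m.sum(),P[m].mean(0).round(1),P[m].min(0).round(1),P[m].max(0).round(1))
```

```text
2.15 [-0.536  0.246  0.423  2.03  -0.13   0.891  1.305] [491.   51.5 200.9] [-3.000e-04  1.115e-01  9.938e-01  4.000e-04]
58 66 6710 [493.3  50.4  61.8] [451.3   5.2  59.4] [540.8  94.9  65.9]
70 77 502 [495.6  51.5  74.3] [480.5  33.9  70.2] [514.4  66.8  77. ]
77 82 201 [495.3  51.1  80. ] [488.   35.8  77.1] [514.5  65.   81.9]
82 90 282 [496.5  51.   85. ] [489.3  42.2  82. ] [505.6  58.7  88. ]
85 95 157 [497.3  51.   86.3] [491.4  44.7  85. ] [503.3  56.6  88. ]
```

View pics/w1.png

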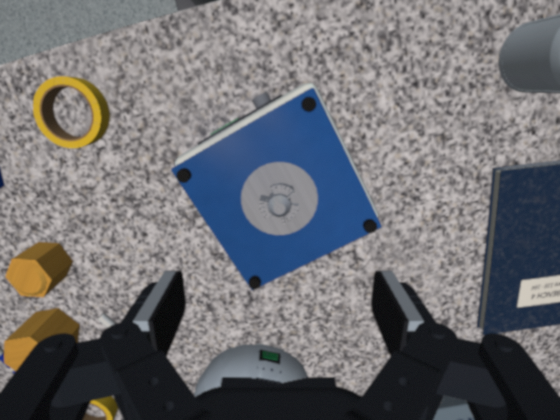

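The stud tip shows at about (280,205) in the wrist picture, which gives (497,51,87), consistent with 62+25. The small nut is at left (40,270). Now I go above it for a close look.

Call:
play_rows(increments=[{"dx":0.008,"dy":-0.05,"dz":0,"rx":0,"ry":0,"rz":-0.17,"hand":0.085},{"dx":0.016,"dy":-0.1,"dz":0,"rx":0,"ry":0,"rz":-0.34,"hand":0.085},{"dx":0.024,"dy":-0.15,"dz":0,"rx":0,"ry":0,"rz":-0.51,"hand":0.085},{"dx":0.032,"dy":-0.2,"dz":0,"rx":0,"ry":0,"rz":-0.68,"hand":0.085},{"dx":0.038,"dy":-0.25,"dz":-0.02,"rx":0,"ry":0,"rz":-0.85,"hand":0.085},{"dx":0.038,"dy":-0.281,"dz":-0.03,"rx":0,"ry":0,"rz":-1.0,"hand":0.085},{"dx":0.038,"dy":-0.281,"dz":-0.03,"rx":0,"ry":0,"rz":-1.0,"hand":0.085},{"dx":0.038,"dy":-0.281,"dz":-0.03,"rx":0,"ry":0,"rz":-1.0,"hand":0.085}])

```text
time: 3.2
ee_pos: [530.3, -229.1, 170.9]
ee_rot: [-0.0, 0.574, 0.819, 0.001]
contact_force: [1.2, 0.3, -0.5]
grip_width: 84.6
grip_force: 0.0
```

Run:
```python
from h import *
st=manip.observe(); print(st['time'],st['joints'].round(3),st['ee_pos'].round(1),st['ee_rot'].round(4))
im,d=manip.camera('wrist'); save('w2',im); np.savez('pics/w2',im=im,d=d,pos=st['ee_pos'],rot=st['ee_rot'])
for o in manip.masks_of('wrist','nut'):
    m=o['pixels']; P,uv=cloud('wrist',d,m,st); h=P[:,2]
    zt=np.percentile(h,90); top=np.abs(h-zt)<3
    side=(h>8)&(h<zt-8)
    c=(P[top].min(0)+P[top].max(0))/2
    print(round(o['score'],2),m.sum(),'ztop',zt.round(1),'mean',P[top].mean(0).round(1),'mid',c.round(1),im[m].mean(0).round())
    # side faces: horizontal normals
    if side.sum()>50:
        S=P[side][:,:2]; 
        # fit hexagon: center+phase with apothem 23
        from scipy.optimize import least_squares
        def f(p):
            q=S-p[:2]; a=np.arange(6)*np.pi/3+p[2]
            return (q@np.array([np.cos(a),np.sin(a)])).max(1)-23
        b=min((least_squares(f,[*P[top].mean(0)[:2],t],loss='soft_l1') for t in np.linspace(0,1.04,7)[:6]),key=lambda r:r.cost)
        print('hex',b.x[:2].round(1),np.degrees(b.x[2])%60,np.sqrt(np.mean(b.fun**2)),side.sum())
# tooth angles from w1
z=np.load('pics/w1.npz'); s={'ee_pos':z['pos'],'ee_rot':z['rot']}
P,uv=cloud('wrist',z['d'],np.ones((420,560),bool),s); q=P[:,:2]-[497.3,50.9]; r=np.hypot(*q.T); a=np.degrees(np.arctan2(q[:,1],q[:,0]))%360
for k in range(0,360,10):
    m=(r>11.5)&(r<16.5)&(a>=k)&(a<k+10); print(k,m.sum(),np.median(P[m,2]).round(1) if m.any() else '',end=' | ')
```

```text
3.2 [-0.175  0.479  0.687  1.872 -0.377  0.923  1.037] [ 530.3 -229.1  170.9] [-3.000e-04  5.738e-01  8.190e-01  7.000e-04]
0.9 3190 ztop 46.0 mean [ 416.2 -264.1   45.1] mid [ 415.7 -264.4   45.4] [ 24.  59. 136.]
hex [ 415.3 -265.3] 16.19797885013125 0.27918979530926824 653
0.6 2898 ztop 46.1 mean [ 529.6 -231.5   45.1] mid [ 530.3 -231.6   45.5] [161. 122.  63.]
hex [ 530.5 -232.5] 44.19295756475636 0.23391239269196346 337
0.6 4397 ztop 59.1 mean [ 618.6 -270.6   58.4] mid [ 619.5 -268.6   58.5] [147. 110.  51.]
hex [ 617.3 -268.1] 59.06769652840899 2.3623833192534995 1315
0 17 75.3 | 10 15 74.8 | 20 17 74.6 | 30 13 74.4 | 40 14 74.5 | 50 17 74.6 | 60 35 72.6 | 70 21 62.1 | 80 16 61.9 | 90 13 61.9 | 100 8 61.9 | 110 8 62.3 | 120 35 74.6 | 130 27 74.2 | 140 35 74.6 | 150 93 274.9 | 160 131 276.2 | 170 106 275.8 | 180 51 75.5 | 190 21 73.2 | 200 13 61.4 | 210 14 62.3 | 220 17 62.3 | 230 15 62.0 | 240 50 72.3 | 250 8 74.8 | 260 14 74.5 | 270 17 74.8 | 280 15 74.6 | 290 14 74.6 | 300 14 74.6 | 310 5 75.0 | 320 0  | 330 0  | 340 0  | 350 6 80.0 |
```

View pics/w2.png

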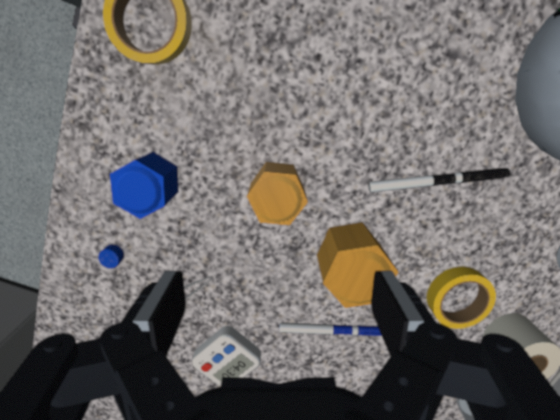

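The small brass nut is at pixel (278,195), with top height 46 mm and centre (530,-232). A flat normal points at 44°. The blue nut is at (140,185) and the large brass one at (355,265), so the choice holds. The stud depth shows gaps near 90° (mod 120).

Call:
play_rows(grip_force=60, increments=[{"dx":0,"dy":-0.003,"dz":-0.03,"rx":0,"ry":0,"rz":0.17,"hand":0.064},{"dx":0,"dy":-0.003,"dz":-0.06,"rx":0,"ry":0,"rz":0.34,"hand":0.064},{"dx":0,"dy":-0.003,"dz":-0.09,"rx":0,"ry":0,"rz":0.424,"hand":0.064},{"dx":0,"dy":-0.003,"dz":-0.115,"rx":0,"ry":0,"rz":0.424,"hand":0.064},{"dx":0,"dy":-0.003,"dz":-0.14,"rx":0,"ry":0,"rz":0.424,"hand":0.064},{"dx":0,"dy":-0.003,"dz":-0.16,"rx":0,"ry":0,"rz":0.424,"hand":0.064},{"dx":0,"dy":-0.003,"dz":-0.16,"rx":0,"ry":0,"rz":0.424,"hand":0.064},{"dx":0,"dy":-0.003,"dz":-0.16,"rx":0,"ry":0,"rz":0.424,"hand":0.04},{"dx":0,"dy":-0.003,"dz":-0.16,"rx":0,"ry":0,"rz":0.424,"hand":0.04},{"dx":0,"dy":-0.003,"dz":-0.16,"rx":0,"ry":0,"rz":0.424,"hand":0.04},{"dx":0,"dy":-0.003,"dz":-0.16,"rx":0,"ry":0,"rz":0.424,"hand":0.04},{"dx":0,"dy":-0.003,"dz":-0.16,"rx":0,"ry":0,"rz":0.424,"hand":0.04}])

```text
time: 4.8
ee_pos: [530.7, -234.4, 11.9]
ee_rot: [0.001, 0.39, 0.921, 0.0]
contact_force: [-0.1, 0.3, 6.4]
grip_width: 45.1
grip_force: 62.3
```

Call:
play_rows(increments=[{"dx":0,"dy":0,"dz":0.05,"rx":0,"ry":0,"rz":0,"hand":0.04},{"dx":0,"dy":0,"dz":0.1,"rx":0,"ry":0,"rz":0,"hand":0.04},{"dx":-0.006,"dy":0.05,"dz":0.13,"rx":0,"ry":0,"rz":-0.1,"hand":0.04},{"dx":-0.012,"dy":0.1,"dz":0.13,"rx":0,"ry":0,"rz":-0.2,"hand":0.04},{"dx":-0.018,"dy":0.15,"dz":0.13,"rx":0,"ry":0,"rz":-0.3,"hand":0.04},{"dx":-0.024,"dy":0.2,"dz":0.13,"rx":0,"ry":0,"rz":-0.4,"hand":0.04},{"dx":-0.03,"dy":0.25,"dz":0.13,"rx":0,"ry":0,"rz":-0.51,"hand":0.04},{"dx":-0.033,"dy":0.285,"dz":0.13,"rx":0,"ry":0,"rz":-0.51,"hand":0.04},{"dx":-0.033,"dy":0.285,"dz":0.13,"rx":0,"ry":0,"rz":-0.51,"hand":0.04},{"dx":-0.033,"dy":0.285,"dz":0.13,"rx":0,"ry":0,"rz":-0.51,"hand":0.04}])

```text
time: 6.05
ee_pos: [496.6, 50.2, 140.7]
ee_rot: [0.0, 0.61, 0.792, -0.0]
contact_force: [0.2, 0.4, -2.0]
grip_width: 45.1
grip_force: 62.7
```

```bash
cat > m.py <<'E'
from h import *
import sys
st=manip.observe(); print(st['time'],st['joints'].round(3),st['ee_pos'].round(1),st['ee_rot'].round(4),st['contact_force'].round(1))
im,d=manip.camera('wrist'); save(sys.argv[1],im)
P,uv=cloud('wrist',d,np.ones((420,560),bool),st); C=im[uv[:,1],uv[:,0]].astype(float)
brass=(C[:,0]>C[:,2]*1.6)&(np.hypot(*(P[:,:2]-st['ee_pos'][:2]).T)<45)&(P[:,2]>90)
print('brass',brass.sum(),P[brass].min(0).round(1),P[brass].max(0).round(1))
t=brass&(P[:,2]>np.percentile(P[brass,2],95)-3); 
for z in range(90,200,8):
    m=brass&(P[:,2]>=z)&(P[:,2]<z+8)
    if m.sum()>8: print(z,m.sum(),P[m].mean(0).round(1),P[m].min(0).round(1),P[m].max(0).round(1))
near=np.hypot(P[:,0]-497,P[:,1]-51)<30
for lo,hi in ((72,77),(83,90)):
    m=near&(P[:,2]>lo)&(P[:,2]<hi)
    if m.any(): print(lo,m.sum(),P[m].mean(0).round(1),P[m].min(0).round(1),P[m].max(0).round(1))
E
python3 m.py w3
```

```text
6.05 [-0.733  0.392  0.689  2.079 -0.35   0.785  0.43 ] [496.6  50.2 140.7] [ 1.000e-04  6.100e-01  7.924e-01 -2.000e-04] [ 0.2  0.4 -2. ]
brass 13408 [451.7  26.6 129.3] [521.2  77.1 191.8]
122 9 [492.   71.8 129.7] [475.5  62.9 129.3] [507.8  75.4 129.9]
130 492 [490.3  70.5 134.4] [471.1  58.3 130. ] [513.7  76.9 138. ]
138 607 [490.7  70.7 142. ] [471.   58.6 138. ] [513.8  77.  146. ]
146 716 [490.8  70.6 150.1] [470.3  54.3 146. ] [516.6  77.1 154. ]
154 860 [490.9  70.4 158.1] [470.3  53.7 154. ] [516.8  77.1 162. ]
162 1036 [491.   70.3 166.2] [470.3  28.8 162. ] [516.7  77.1 170. ]
170 9682 [495.2  54.3 173.3] [470.8  26.6 170. ] [521.2  77.1 177.5]
72 541 [496.3  58.2  74.6] [480.6  47.4  72.1] [514.5  66.9  77. ]
```

View pics/w3.png

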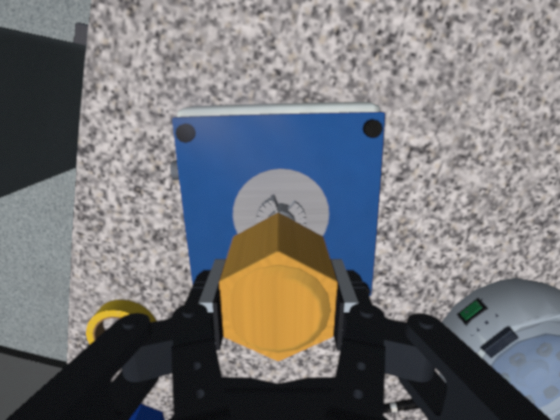

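Run:
```python
from h import *
from scipy.optimize import least_squares
st=manip.observe(); im,d=manip.camera('wrist')
P,uv=cloud('wrist',d,np.ones((420,560),bool),st); C=im[uv[:,1],uv[:,0]].astype(float)
b=(C[:,0]>C[:,2]*1.6)&(np.hypot(*(P[:,:2]-st['ee_pos'][:2]).T)<32)
S=P[b&(P[:,2]>132)&(P[:,2]<166)]
def f(p):
    a=np.arange(6)*np.pi/3+p[2]
    q=S[:,:2]-p[:2]-np.outer(S[:,2]-150,p[3:5]); return (q@np.array([np.cos(a),np.sin(a)])).max(1)-23
for t in (0,.26,.5):
    r=least_squares(f,[496.6,50.2,t,0,0],loss='soft_l1'); print(r.x.round(3),np.degrees(r.x[2])%60,r.cost)
t=P[b&(P[:,2]>172)]; print('top',t.mean(0),t.min(0),t.max(0))
z=np.load('pics/w1.npz'); s={'ee_pos':z['pos'],'ee_rot':z['rot']}
Q,_=cloud('wrist',z['d'],np.ones((420,560),bool),s); 
g=Q[(Q[:,2]>72.5)&(Q[:,2]<77)&(np.hypot(Q[:,0]-497.4,Q[:,1]-50.4)<22)]
# outer edge: per 10deg bin max radius
a=np.degrees(np.arctan2(g[:,1]-50.4,g[:,0]-497.4))//10
E=np.array([g[a==k][np.argmax(np.hypot(*(g[a==k,:2]-[497.4,50.4]).T))] for k in np.unique(a) if (a==k).sum()>4])
r=least_squares(lambda p:np.hypot(*(E[:,:2]-p[:2]).T)-p[2],[497,50,17],loss='soft_l1'); print('stud',r.x,len(E))
```

```text
[ 4.96136e+02  5.05920e+01  2.63000e-01  4.00000e-03 -2.00000e-03] 15.092329670077813 78.70460828141262
[ 4.96136e+02  5.05920e+01  2.63000e-01  4.00000e-03 -2.00000e-03] 15.092329755521488 78.70460828141353
[ 4.96136e+02  5.05920e+01  2.63000e-01  4.00000e-03 -2.00000e-03] 15.092329591632005 78.70460828141219
top [495.3612594   53.17780977 174.01055229] [471.26320328  27.53765377 172.00083334] [520.63430655  76.3917673  176.61131008]
stud [497.92777036  50.30974217  16.85586567] 24
```

Call:
play_rows(increments=[{"dx":0.0015,"dy":0,"dz":-0.02,"rx":0,"ry":0,"rz":0,"hand":0.04},{"dx":0.0015,"dy":0,"dz":-0.035,"rx":0,"ry":0,"rz":0,"hand":0.04},{"dx":0.0015,"dy":0,"dz":-0.045,"rx":0,"ry":0,"rz":0,"hand":0.04},{"dx":0.0015,"dy":0,"dz":-0.05,"rx":0,"ry":0,"rz":0,"hand":0.04},{"dx":0.0015,"dy":0,"dz":-0.05,"rx":0,"ry":0,"rz":0,"hand":0.04}])

```text
time: 6.78
ee_pos: [498.3, 50.6, 90.6]
ee_rot: [-0.0, 0.61, 0.792, -0.0]
contact_force: [0.1, -0.3, -1.2]
grip_width: 45.2
grip_force: 62.7
```

Call:
play_rows(increments=[{"dx":0,"dy":0,"dz":-0.003,"rx":0,"ry":0,"rz":0,"hand":0.04},{"dx":0,"dy":0,"dz":-0.006,"rx":0,"ry":0,"rz":0,"hand":0.04},{"dx":0,"dy":0,"dz":-0.006,"rx":0,"ry":0,"rz":0,"hand":0.04}])

```text
time: 7.15
ee_pos: [498.5, 50.1, 84.8]
ee_rot: [0.001, 0.61, 0.792, -0.0]
contact_force: [0.4, -3.0, -3.6]
grip_width: 45.3
grip_force: 62.4
```

Call:
play_rows(increments=[{"dx":0,"dy":0,"dz":-0.002,"rx":0,"ry":0,"rz":0,"hand":0.04},{"dx":0,"dy":0,"dz":-0.003,"rx":0,"ry":0,"rz":0,"hand":0.04},{"dx":0,"dy":0,"dz":-0.003,"rx":0,"ry":0,"rz":0,"hand":0.04}])

```text
time: 7.52
ee_pos: [498.7, 50.1, 83.6]
ee_rot: [-0.0, 0.61, 0.792, 0.001]
contact_force: [-5.6, -4.3, 19.3]
grip_width: 45.2
grip_force: 65.5
```

Contact is at crest height, as expected. I press lightly and turn counter-clockwise.

Call:
play_rows(increments=[{"dx":-0.0005,"dy":-0.0004,"dz":0.0005,"rx":0,"ry":0,"rz":0.06,"hand":0.04},{"dx":-0.0005,"dy":-0.0004,"dz":0.0005,"rx":0,"ry":0,"rz":0.13,"hand":0.04},{"dx":-0.0005,"dy":-0.0004,"dz":0.0005,"rx":0,"ry":0,"rz":0.2,"hand":0.04},{"dx":-0.0005,"dy":-0.0004,"dz":0.0005,"rx":0,"ry":0,"rz":0.25,"hand":0.04},{"dx":-0.0005,"dy":-0.0004,"dz":0.0005,"rx":0,"ry":0,"rz":0.25,"hand":0.04}])

```text
time: 8.15
ee_pos: [499.3, 51.1, 83.8]
ee_rot: [0.001, 0.506, 0.862, 0.002]
contact_force: [-1.2, -0.6, 9.6]
grip_width: 45.4
grip_force: 64.0
```

```bash
python3 -c "
from h import *
s=manip.observe(); print(s['ft_torque'].round(2),s['joints'].round(2),s['ee_pos'].round(1),s['contact_force'].round(1))"
```

```text
[-0.16  0.27  0.03] [-0.61  0.48  0.55  2.1  -0.4   0.66  0.72] [499.3  51.1  83.8] [-1.2 -0.6  9.6]
```

Call:
play_rows(increments=[{"dx":0,"dy":0,"dz":0,"rx":0,"ry":0,"rz":0.12,"hand":0.04},{"dx":0,"dy":0,"dz":0,"rx":0,"ry":0,"rz":0.24,"hand":0.04},{"dx":0,"dy":0,"dz":0,"rx":0,"ry":0,"rz":0.36,"hand":0.04},{"dx":0,"dy":0,"dz":0,"rx":0,"ry":0,"rz":0.48,"hand":0.04},{"dx":0,"dy":0,"dz":0,"rx":0,"ry":0,"rz":0.6,"hand":0.04},{"dx":0,"dy":0,"dz":0,"rx":0,"ry":0,"rz":0.65,"hand":0.04},{"dx":0,"dy":0,"dz":0,"rx":0,"ry":0,"rz":0.65,"hand":0.04}])

```text
time: 9.02
ee_pos: [499.3, 51.4, 83.8]
ee_rot: [0.001, 0.204, 0.979, 0.001]
contact_force: [-1.2, 0.3, 10.1]
grip_width: 44.8
grip_force: 63.9
```

```bash
python3 -c "
from h import *
s=manip.observe(); print(s['ft_torque'].round(2),s['joints'].round(2),s['ee_pos'].round(1),s['contact_force'].round(1))"
```

```text
[0.02 0.22 0.05] [-0.48  0.45  0.38  2.09 -0.28  0.64  1.25] [499.3  51.4  83.8] [-1.2  0.3 10.1]
```

Call:
play_rows(increments=[{"dx":0,"dy":0,"dz":0,"rx":0,"ry":0,"rz":0.1,"hand":0.04},{"dx":0,"dy":0,"dz":0,"rx":0,"ry":0,"rz":0.2,"hand":0.04},{"dx":0,"dy":0,"dz":0,"rx":0,"ry":0,"rz":0.3,"hand":0.04},{"dx":0,"dy":0,"dz":-0.001,"rx":0,"ry":0,"rz":0.35,"hand":0.04},{"dx":0,"dy":0,"dz":-0.001,"rx":0,"ry":0,"rz":0.35,"hand":0.04}])

```text
time: 9.65
ee_pos: [498.2, 51.1, 81.4]
ee_rot: [0.0, 0.031, 1.0, 0.001]
contact_force: [1.4, 0.5, -2.2]
grip_width: 45.3
grip_force: 62.8
```

Force vanished and the nut sank, so it has found the gap at about 86°. Now I follow it down.

Call:
play_rows(increments=[{"dx":0,"dy":0,"dz":-0.003,"rx":0,"ry":0,"rz":0,"hand":0.04},{"dx":0,"dy":0,"dz":-0.006,"rx":0,"ry":0,"rz":0,"hand":0.04},{"dx":0,"dy":0,"dz":-0.008,"rx":0,"ry":0,"rz":0,"hand":0.04},{"dx":0,"dy":0,"dz":-0.008,"rx":0,"ry":0,"rz":0,"hand":0.04}])

```text
time: 10.15
ee_pos: [498.1, 50.6, 73.4]
ee_rot: [0.0, 0.031, 1.0, 0.0]
contact_force: [0.5, 0.8, 0.8]
grip_width: 45.3
grip_force: 63.1
```

```bash
python3 -c "
from h import *
s=manip.observe(); print(s['ft_torque'].round(2),s['joints'].round(2),s['ee_pos'].round(1),s['contact_force'].round(1))"
```

```text
[ 0.31 -0.26 -0.06] [-0.4   0.46  0.28  2.09 -0.22  0.61  1.54] [498.1  50.6  73.4] [0.5 0.8 0.8]
```

Call:
play_rows(increments=[{"dx":0,"dy":0,"dz":-0.0005,"rx":0,"ry":0,"rz":-0.1,"hand":0.04},{"dx":0,"dy":0,"dz":-0.001,"rx":0,"ry":0,"rz":-0.2,"hand":0.04},{"dx":0,"dy":0,"dz":-0.001,"rx":0,"ry":0,"rz":-0.3,"hand":0.04},{"dx":0,"dy":0,"dz":-0.0012,"rx":0,"ry":0,"rz":-0.4,"hand":0.04},{"dx":0,"dy":0,"dz":-0.0016,"rx":0,"ry":0,"rz":-0.5,"hand":0.04},{"dx":0,"dy":0,"dz":-0.002,"rx":0,"ry":0,"rz":-0.6,"hand":0.04},{"dx":0,"dy":0,"dz":-0.002,"rx":0,"ry":0,"rz":-0.6,"hand":0.04}])

```text
time: 11.02
ee_pos: [498.0, 50.3, 71.7]
ee_rot: [0.0, 0.325, 0.946, -0.0]
contact_force: [0.1, -1.0, 4.7]
grip_width: 45.2
grip_force: 63.4
```

```bash
python3 -c "
from h import *
s=manip.observe(); print(s['ft_torque'].round(2),s['joints'].round(2),s['ee_pos'].round(1),s['contact_force'].round(1))"
```

```text
[-0.03 -0.12 -0.06] [-0.52  0.48  0.44  2.1  -0.34  0.62  1.06] [498.   50.3  71.7] [ 0.1 -1.   4.7]
```

Call:
play_rows(increments=[{"dx":0,"dy":0,"dz":-0.0004,"rx":0,"ry":0,"rz":-0.1,"hand":0.04},{"dx":0,"dy":0,"dz":-0.0008,"rx":0,"ry":0,"rz":-0.2,"hand":0.04},{"dx":0,"dy":0,"dz":-0.0012,"rx":0,"ry":0,"rz":-0.3,"hand":0.04},{"dx":0,"dy":0,"dz":-0.0014,"rx":0,"ry":0,"rz":-0.4,"hand":0.04},{"dx":0,"dy":0,"dz":-0.0014,"rx":0,"ry":0,"rz":-0.5,"hand":0.04},{"dx":0,"dy":0,"dz":-0.0014,"rx":0,"ry":0,"rz":-0.5,"hand":0.04}])

```text
time: 11.78
ee_pos: [498.4, 50.2, 70.4]
ee_rot: [0.0, 0.548, 0.836, 0.0]
contact_force: [0.5, -0.6, 6.3]
grip_width: 45.1
grip_force: 63.6
```

```bash
python3 -c "
from h import *
s=manip.observe(); print(s['ft_torque'].round(2),s['joints'].round(2),s['ee_pos'].round(1),s['contact_force'].round(1))"
```

```text
[-0.12 -0.07 -0.11] [-0.62  0.51  0.56  2.11 -0.45  0.64  0.66] [498.4  50.2  70.4] [ 0.5 -0.6  6.3]
```

Call:
play_rows(increments=[{"dx":0,"dy":0,"dz":0,"rx":0,"ry":0,"rz":-0.06,"hand":0.04},{"dx":0,"dy":0,"dz":0,"rx":0,"ry":0,"rz":-0.12,"hand":0.04},{"dx":0,"dy":0,"dz":0,"rx":0,"ry":0,"rz":-0.18,"hand":0.04},{"dx":0,"dy":0,"dz":0,"rx":0,"ry":0,"rz":-0.18,"hand":0.04}])

```text
time: 12.28
ee_pos: [498.5, 50.0, 70.4]
ee_rot: [0.001, 0.62, 0.785, -0.0]
contact_force: [-0.3, -1.3, 5.7]
grip_width: 45.4
grip_force: 63.6
```

```bash
python3 -c "
from h import *
s=manip.observe(); print(s['ft_torque'].round(2),s['joints'].round(2),s['ee_pos'].round(1),s['ee_rot'].round(3),s['contact_force'].round(1))"
```

```text
[-0.28 -0.11  0.79] [-0.66  0.52  0.61  2.11 -0.49  0.65  0.52] [498.5  50.   70.4] [ 0.001  0.62   0.785 -0.   ] [-0.3 -1.3  5.7]
```

Call:
play_rows(increments=[{"dx":0,"dy":0,"dz":0,"rx":0,"ry":0,"rz":-0.02,"hand":0.04},{"dx":0,"dy":0,"dz":0,"rx":0,"ry":0,"rz":-0.02,"hand":0.04}])

```text
time: 12.52
ee_pos: [498.5, 50.0, 70.4]
ee_rot: [0.001, 0.627, 0.779, -0.0]
contact_force: [0.3, -2.0, 6.0]
grip_width: 45.3
grip_force: 63.6
```

```bash
python3 -c "
from h import *
s=manip.observe(); print(s['ft_torque'].round(2),s['ee_pos'].round(1),s['ee_rot'].round(3),s['contact_force'].round(1))"
```

```text
[-0.24 -0.1   0.91] [498.5  50.   70.4] [ 0.001  0.627  0.779 -0.   ] [ 0.3 -2.   6. ]
```

The nut is at the hard stop and low. I release it and go up.

Call:
play_rows(increments=[{"dx":0,"dy":0,"dz":0,"rx":0,"ry":0,"rz":0,"hand":0.075},{"dx":0,"dy":0,"dz":0,"rx":0,"ry":0,"rz":0,"hand":0.075},{"dx":0,"dy":0,"dz":0,"rx":0,"ry":0,"rz":0,"hand":0.075},{"dx":0,"dy":0,"dz":0,"rx":0,"ry":0,"rz":0,"hand":0.075},{"dx":0,"dy":0,"dz":0.02,"rx":0,"ry":0,"rz":0,"hand":0.075},{"dx":0,"dy":0,"dz":0.06,"rx":0,"ry":0,"rz":0,"hand":0.075},{"dx":0,"dy":0,"dz":0.11,"rx":0,"ry":0,"rz":0,"hand":0.075},{"dx":0,"dy":0,"dz":0.14,"rx":0,"ry":0,"rz":0,"hand":0.075},{"dx":0,"dy":0,"dz":0.14,"rx":0,"ry":0,"rz":0,"hand":0.075}])

```text
time: 13.65
ee_pos: [499.2, 50.8, 211.9]
ee_rot: [0.001, 0.629, 0.777, 0.002]
contact_force: [0.3, 0.9, -0.6]
grip_width: 75.2
grip_force: 0.0
```

Run:
```python
from h import *
from scipy.optimize import least_squares
st=manip.observe(); im,d=manip.camera('wrist'); save('w4',im)
P,uv=cloud('wrist',d,np.ones((420,560),bool),st); C=im[uv[:,1],uv[:,0]].astype(float)
q=P[:,:2]-[498,50.3]; r=np.hypot(*q.T)
t=(r<15)&(C[:,0]>C[:,2]*1.5); print('nut top z',np.median(P[t,2]))
S=P[(r<32)&(C[:,0]>C[:,2]*1.5)&(P[:,2]>65)&(P[:,2]<96)]
def f(p):
    a=np.arange(6)*np.pi/3+p[2]; return ((S[:,:2]-p[:2])@np.array([np.cos(a),np.sin(a)])).max(1)-23
x=least_squares(f,[498,50,.25],loss='soft_l1').x; print(x,np.degrees(x[2])%60)
b=(r>45)&(r<65)&(C[:,2]>C[:,0]*1.8)&(P[:,2]>50); print('platform z',np.median(P[b,2]),b.sum())
z=np.load('pics/w1.npz'); s={'ee_pos':z['pos'],'ee_rot':z['rot']}
P,uv=cloud('wrist',z['d'],np.ones((420,560),bool),s);C=z['im'][uv[:,1],uv[:,0]].astype(float);r=np.hypot(*(P[:,:2]-[498,50.3]).T)
b=(r>45)&(r<65)&(C[:,2]>C[:,0]*1.8)&(P[:,2]>50); print('platform before',np.median(P[b,2]))
```

```text
nut top z 104.9078731133715
[4.97802671e+02 5.08898138e+01 2.91834552e-01] 16.7208881728987
platform z 58.87870430462016 7883
platform before 61.60491126925925
```

View pics/w4.png

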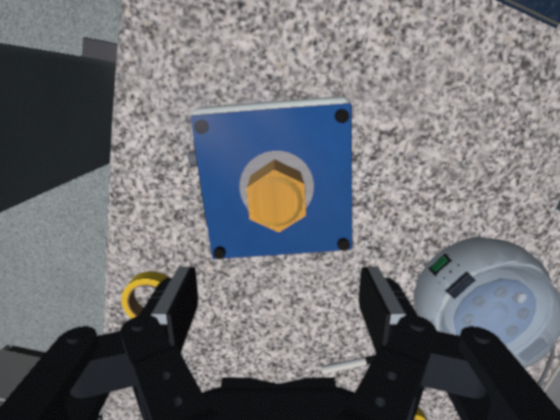

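The picture shows the nut centred on the stud at (276,200). Its top is at 105 mm and the platform is 2.7 mm lower and held, with the fingers clear. I hand it in.

```bash
python3 -c "
from plant import manip
print(manip.close_job())"
```

```text
the job is handed in; nothing more can be done
None
```

The small brass nut is on the stud, dropped in turning counter-clockwise and turned clockwise to a hard stop; it was let go with the platform held about 2.7 mm down, nothing else was knowingly touched, and the job was handed in at about 14 s (no verdict returned).

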